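# Lay a sample tube in the rocker cradle and hold the cradle in the corner of the rails

### The arm

A 7-joint arm with a two-finger parallel gripper is mounted at the origin on the work surface. World frame = base frame: x ahead of the robot, y to its left, z up, the work surface at z = 0. Lengths are in mm, angles in rad, forces in N, time in s.
With the tool pointing down it reaches from about 400 to 875 mm from the base axis. Payload 4.4 kg.
Tool frame: the origin (TCP) lies midway between the tips of the shut fingers; the grasp point (between the pads) lies 19 mm behind it; z points along the fingers, y is the line along which they close (so a half turn about z gives the same grasp; the last joint's range is limited). The gripper opens to 85 mm and grips with 20 to 120 N. Pads are 22 mm wide; open, the fingers measure 114 mm over their backs; the gripper's body (76 mm by 85 mm) begins 54 mm behind the grasp point. The pads swing forward as they close: fully open they stand 13 mm farther back than shut.
Start: joints at [1.158, 0.628, 0.038, 1.517, -0.027, 0.996, -0.02], TCP at [220.956, -611.307, 231.313] pointing down, gripper open.
Joint ranges: [-3.06, 3.06], [-0.37, 2.12], [-1.25, 1.32], [0.18, 2.47], [-1.1, 4.24], [0.23, 1.98], [-2.94, 2.94]. Speed limits (rad/s): [2.57, 2.57, 3.14, 3.14, 3.14, 3.14, 3.14].

### API

Orientations are given as [roll, pitch, yaw] about the fixed x, y, z axes, in that order (R = Rz(yaw) Ry(pitch) Rx(roll)).
In Python, from cell import ctrl, get_image, get_calibration gives the robot as it stands.
- The arm moves only by the shell command python3 -m creep 'ROWS'. ROWS is JSON, a list of rows, each an object of numbers: "dx", "dy", "dz": the shift along the world's x, y, z normalised to -1 to 1, where 1 is 0.4 m; "rx", "ry", "rz": the turn, a rotation vector about the world's x, y, z normalised to -1 to 1, where 1 is 2 pi rad; "grip": the closure, from -1 (fully open) to 1 (shut). A call has exactly 5 rows; each row is the pose to reach, as a shift and turn from the pose commanded when the call began, turning the shorter way round; what a row does not reach only later rows make up. A row lasts 1/8 s, in which the tool goes at most 62.5 mm and 10.7 degrees, less where a joint would pass 70% of its speed; a pose out of reach is approached as far as the arm can. A call with a number of a shift or a turn outside -1 to 1 is refused whole. A call with a gripper value outside its range is refused whole. The fingers move at their own pace and stop on an object; the grip force is fixed at half the most. Time passes only in rows, so rows that repeat a pose let the fingers close, or fill a call up. It gives the time, the measured TCP pose, the force, the opening and the grip force at its end, in the units of the state.
- ctrl.read_state(): the state, without advancing time (a new reading comes with each control period).
- get_image(name): name is "scene" or "side" or "wrist"; returns the picture (384x512x3 uint8, red, green, blue); there is no depth.
- get_calibration(name): a dict with "mtx" (3x3 intrinsics, pixels), "world_from_camera" (4x4, takes a point from camera to world coordinates). Camera axes: x right, y down, z forward; pixel columns grow to the right and rows downward; lengths in mm; the calibration is good to about 2 mm. A picture is of the moment at which its call begins: read the wrist's pose just before it. get_calibration takes no time and is no camera call; for the wrist camera it gives the pose at the moment of the call.
- ctrl.finish_job(): hands the job in; it is judged then, once.
The state is a dict: "clock": time; "qpos": joint angles; "qd": joint speeds; "tau": joint torques, N m; "eef_pos": TCP position; "tool_rot": TCP orientation; "force": force on the tool from outside, world axes, zero at the start; "torque": the same for the moment, N m; "width": finger opening in mm; "gripper_force": force on a finger pad.
Only numpy, scipy, OpenCV 4.12 (cv2) and the standard library are available. Lean on these libraries where they do the work, as an engineer would, in place of code of your own. Each camera call takes 0.05 s, during which the arm holds its last target. There are 200 camera calls.

### The job

Lay the blue-capped tube gently, without dropping it, on its side in the groove of the white cradle that stands on the rocking mixer, with its foot towards the cradle's end wall and its cap sticking out of the open end, and let go of the tube. Then take the cradle itself with the fingers and bring it into the corner of the platform, so that it sits flat and flush against both stop rails at once, and finish while still holding it there, pressing it firmly, without ramming, against both rails so that I can bring up the clamp bars. Leave the yellow-capped tube, the specimen jar and the reagent bottle where they stand.

Things in the scene. Friction and masses are not known exactly. Their poses are not given: they have to be found in the camera images.
- tube: 50 ml sample tube with a skirted flat foot and a BLUE screw cap, the one to load; about 65 g. Round, 115 mm long: body 29 mm in diameter, cap 34 mm in diameter over the last 15 mm. It stands upright on the bench. Origin: centre of the foot's underside; z runs along the tube from foot to cap.
- cradle: Loose white plastic cradle block for one tube, 0.22 kg: 60 wide (x), 80 long (y), 48 high (mm), standing on the platform off the corner and askew. V groove along y, 60 degrees between its flanks, 39 mm wide at the top, open at the -y end, closed at +y by an end wall 5 thick, 43 high. Plain upright sides to +-x, to be gripped across the 60 mm above the rails. Origin: centre of underside.
- seat (a point): On the groove's line, 2 mm before the end wall, where the foot centre of a well laid tube comes: 43 mm above the cradle's underside (the height of a lying tube's axis), 33 mm from the cradle's middle; axes as the cradle's. The tube then runs to -y, its last 42 mm (cap included) sticking out of the open end.
- cradle_corner (a point): Bottom corner of the cradle at its +x side and +y end, the corner that belongs in the corner of the rails; axes as the cradle's.
- rocker: Rocking mixer, fixed, locked level: cream housing, platform 240 x 280 mm (x by y) with a dark mat 100 mm above the bench. Two light metal stop rails: a bar along its +x side, 15 high, 16 wide, and an angle across its +y end, 30 high. At the -x and -y edges two dark clamp bars 12 mm high, slid back. Black thumbscrews to 22 mm above the mat, clear of the corner. Origin: centre of underside.
- corner (a point): Point on the mat where the inner faces of the two stop rails meet, 92 mm in x and 108 mm in y from the platform's centre; axes as the rocker's. The cradle is home when its point cradle_corner lies here, its +x side against the side rail and its +y end against the end rail.
- end_rail: The stop rail across the platform's +y end, an upright angle 200 mm long, 30 mm high; its inner face looks to the rocker's -y and meets the cradle's end wall. Origin: on the inner face, at mat height. Rigid.
- side_rail: The stop rail along the platform's +x side, a bar 210 mm long, 15 mm high; its inner face looks to the rocker's -x and meets the cradle's +x side. Origin: on the inner face, at mat height. Rigid.
- other_tube: Same kind of tube with a YELLOW cap, standing upright on the bench; not to be moved. Origin: centre of its foot's underside.
- specimen_jar: White specimen jar with a green lid, 54 mm in diameter, 62 mm high; not to be moved. Origin: centre of its underside.
- reagent_bottle: Green glass reagent bottle with a grey cap, 72 mm in diameter, 170 mm high; not to be moved. Origin: centre of its underside.
There are look-alikes about, which are no part of the job. What is shaped like the cradle but brown is not meant.

How it is judged:
By the outcome, as a careful person would: the job done as asked, in the order asked, and still so for the second after the job is handed in, while the arm keeps its last pose, push and grip.
It also fails if it takes over 54 s, if anything falls off the work surface, if the arm or the gripper's body presses on something with over 40 N, if the wrist force passes 120 N, or if a joint passes its speed limit or range.

## Working session

There is one attempt and no reset: what is moved stays moved. The work goes in short steps, Python scripts to look and compute and a shell command to move; the robot and the scene stay as the last step left them, time stands still between calls to the robot, and variables do not carry over. Pictures are saved under pics/ and viewed, at most 10 in all, crops included, and the job is handed in when it is done.

```bash
ls; mkdir -p pics
python3 - <<'E'
from cell import ctrl,get_image,get_calibration
import cv2,numpy as np
np.set_printoptions(precision=2,suppress=True)
for n in ["scene","side","wrist"]:
    c=get_calibration(n); print(n,np.array(c["mtx"]).tolist(),np.array(c["world_from_camera"]).round(3).tolist())
    im=get_image(n); cv2.imwrite(f"pics/{n}0.png",im[:,:,::-1])
s=ctrl.read_state(); print(s)
a=[cv2.imread(f"pics/{n}0.png") for n in ["scene","side"]]
E
```

```text
pics
scene [[488.9960114423088, 0.0, 245.74776598103884], [0.0, 488.9960114423088, 191.42380342079926], [0.0, 0.0, 1.0]] [[0.714, 0.577, -0.398, 1061.624], [0.7, -0.599, 0.389, -465.992], [-0.014, -0.556, -0.831, 1215.026], [0.0, 0.0, 0.0, 1.0]]
side [[369.0090772113675, 0.0, 257.0072626037996], [0.0, 369.0090772113675, 191.59734969975742], [0.0, 0.0, 1.0]] [[-0.82, -0.421, 0.388, 71.808], [-0.572, 0.619, -0.538, 665.987], [-0.013, -0.663, -0.749, 992.944], [0.0, 0.0, 0.0, 1.0]]
wrist [[284.4829872324221, 0.0, 257.7404927816616], [0.0, 284.4829872324221, 190.55374275342666], [0.0, 0.0, 1.0]] [[0.34, -0.904, -0.258, 286.171], [-0.94, -0.327, -0.093, -587.839], [-0.001, 0.274, -0.962, 371.954], [0.0, 0.0, 0.0, 1.0]]
{'clock': 0.15, 'qpos': array([ 1.16,  0.63,  0.04,  1.52, -0.03,  1.  , -0.02]), 'qd': array([ 0., -0., -0., -0.,  0., -0., -0.]), 'tau': array([  0.  , -56.38,   1.23, -19.37,   0.01,   0.01,  -0.  ]), 'eef_pos': array([ 220.78, -610.86,  230.61]), 'tool_rot': array([-3.14,  0.  ,  0.35]), 'force': array([-0.68,  0.43,  0.32]), 'torque': array([-0.03, -0.06, -0.  ]), 'gripper_force': 0.0, 'width': 85.06323358209849}
```

View pics/scene0.png

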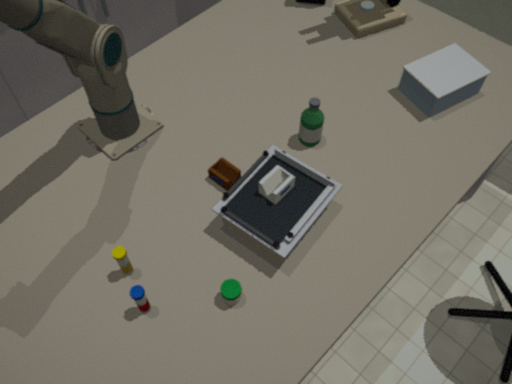

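View pics/side0.png

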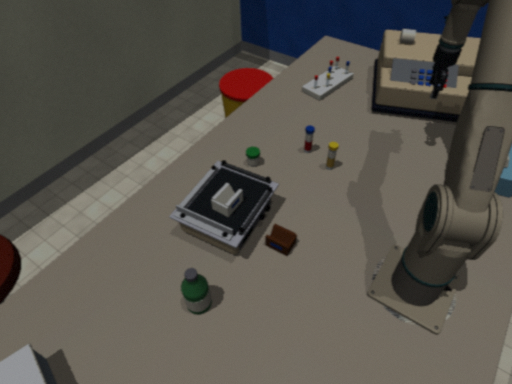

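The scene view shows the blue tube's cap at about (138,292), the yellow at (120,253), the rocker around (280,200) and the white cradle at (277,183). The side view has the blue cap at (310,130) and the cradle at (227,199). Next come enlarged crops and rough positions.

```bash
cat > h.py <<'E'
from cell import ctrl,get_image,get_calibration
import cv2,numpy as np
np.set_printoptions(precision=2,suppress=True)
def ray(c,u,v):
    K=np.array(c["mtx"]);T=np.array(c["world_from_camera"])
    d=T[:3,:3]@np.linalg.inv(K)@np.array([u,v,1.]); return T[:3,3],d/np.linalg.norm(d)
def plane(c,u,v,z):
    o,d=ray(c,u,v); return o+d*(z-o[2])/d[2]
def tri(rays):
    A=sum(np.eye(3)-np.outer(d,d) for o,d in rays);b=sum((np.eye(3)-np.outer(d,d))@o for o,d in rays)
    p=np.linalg.solve(A,b); return p,[np.linalg.norm(np.cross(p-o,d)) for o,d in rays]
def proj(c,p):
    T=np.linalg.inv(np.array(c["world_from_camera"]));q=np.array(c["mtx"])@(T[:3,:3]@p+T[:3,3]);return q[:2]/q[2]
def blob(im,lo,hi):
    m=cv2.inRange(cv2.cvtColor(im,cv2.COLOR_RGB2HSV),lo,hi)
    n,l,s,c=cv2.connectedComponentsWithStats(m); return [(s[i].tolist(),c[i]) for i in range(1,n) if s[i][4]>25]
E
python3 - <<'E'
from h import *
a={n:cv2.imread(f"pics/{n}0.png")[:,:,::-1] for n in ["scene","side","wrist"]}
for n in ["scene","side"]:
    print(n,"blue",[b for b in blob(a[n],(105,150,60),(125,255,255)) if b[0][4]<2000],"yel",blob(a[n],(25,170,120),(33,255,255)))
s=cv2.resize(a["scene"][140:260,205:350],None,fx=5,fy=5,interpolation=cv2.INTER_CUBIC)
d=cv2.resize(a["side"][155:250,165:300],None,fx=5.8,fy=5.8,interpolation=cv2.INTER_CUBIC)
cv2.imwrite("pics/s1.png",s[:,:,::-1]);cv2.imwrite("pics/d1.png",d[:,:,::-1]);print(s.shape,d.shape)
E
```

```text
scene blue [([130, 286, 14, 14, 143], array([136.87, 292.05]))] yel [([112, 246, 14, 12, 121], array([118.45, 251.94]))]
side blue [([469, 7, 17, 30, 210], array([477.4,  24.6])), ([306, 126, 8, 6, 36], array([309.64, 128.47]))] yel [([330, 142, 8, 6, 36], array([333.5, 144.5]))]
(600, 725, 3) (551, 783, 3)
```

View pics/s1.png

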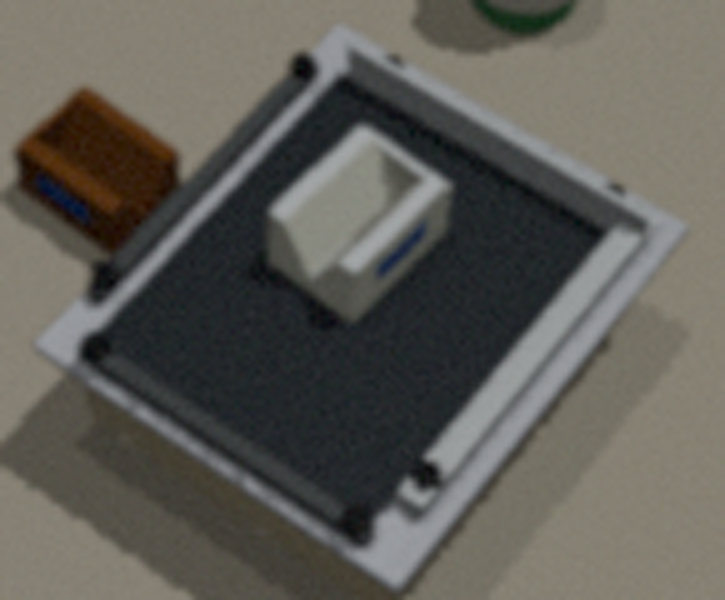

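View pics/d1.png

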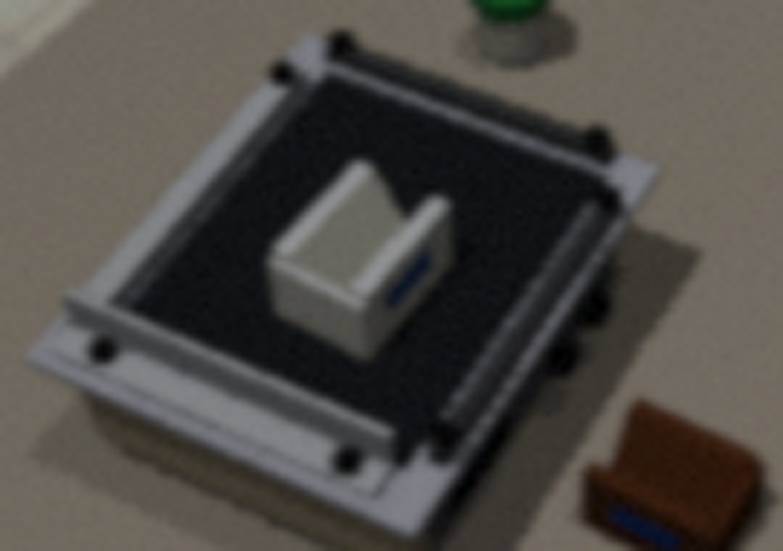

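Both crops agree. The cradle's end wall faces the end rail (the corner is upper right in the scene view), and the open end faces −y. Scene-crop cradle top corners are (360,127), (452,185), (348,268) and (270,212); the end-rail foot runs (345,85)–(605,235). I'll compute rough world positions from these.

Run:
```python
from h import *
cs,cd=get_calibration("scene"),get_calibration("side")
S=lambda x,y,z:plane(cs,(x+.5)/5-.5+205,(y+.5)/5-.5+140,z)
D=lambda x,y,z:plane(cd,(x+.5)/5.8-.5+165,(y+.5)/5.8-.5+155,z)
print("cradle top S",[S(*p,148)[:2] for p in [(360,125),(455,184),(346,270),(268,213)]])
print("cradle top D",[D(*p,148)[:2] for p in [(268,258),(362,303),(450,198),(360,160)]])
a,b=S(345,85,100),S(605,235,100);print("endrail foot",a,b,np.degrees(np.arctan2(*(b-a)[1::-1])))
a,b=D(75,293,130),D(395,435,130);print("endrail top D",a,b,np.degrees(np.arctan2(*(b-a)[1::-1])))
a,b=D(300,100,100),D(125,300,100);print("siderail foot D",a,b,np.degrees(np.arctan2(*(b-a)[1::-1])))
print("platform S",[S(*p,98)[:2] for p in [(340,25),(687,228),(398,592),(36,345)]])
print("platform D",[D(*p,98)[:2] for p in [(305,35),(660,160),(418,538),(28,355)]])
for n,u,w in [("blue",(136.9,292.1),(309.6,128.5)),("yel",(118.5,252),(333.5,144.5))]:
    print(n,tri([ray(cs,*u),ray(cd,*w)]))
print("bottle S",plane(cs,314,103,165)," jar",plane(cs,231,288,62))
```

```text
cradle top S [array([549.81, 154.4 ]), array([613.07, 160.49]), array([608.51,  79.4 ]), array([554.04,  77.4 ])]
cradle top D [array([607.26, 161.92]), array([548.3 , 158.15]), array([553.97,  74.99]), array([610.63,  80.15])]
endrail foot [501.15 197.56 100.  ] [675.12 219.89 100.  ] 7.316520590809081
endrail top D [686.95 226.82 130.  ] [493.09 204.48 130.  ] -173.42789409588946
siderail foot D [700.07  28.74 100.  ] [682.56 199.89 100.  ] 95.84138801120112
platform S [array([467.88, 229.44]), array([704.01, 256.12]), array([737.83, -19.95]), array([500.12, -46.23])]
platform D [array([733.86, -17.31]), array([500.65, -50.97]), array([461.51, 230.4 ]), array([701.05, 256.05])]
blue (array([ 547.42, -337.85,  110.23]), [np.float64(0.9630723817772661), np.float64(0.9630723817773371)])
yel (array([ 430.89, -303.66,  112.86]), [np.float64(1.1521275050109336), np.float64(1.1521275050107989)])
bottle S [484.62 386.94 165.  ]  jar [ 687.16 -159.99   62.  ]
```

View pics/wrist0.png

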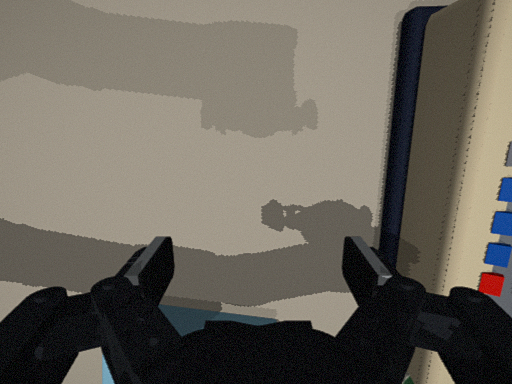

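The views agree: rocker yaw ≈ 6.6°, corner ≈ (680,222), cradle ≈ (581,118) and blue tube ≈ (547,−338), with nothing implausible in heights or sizes. The wrist view shows bench, fingers and no task objects. I'll move above the tube and turn.

```bash
python3 -m creep '[{"dx":0.15,"dy":0.12,"rz":0.02,"grip":-1},{"dx":0.27,"dy":0.23,"rz":0.04,"grip":-1},{"dx":0.40,"dy":0.33,"rz":0.053,"grip":-1},{"dx":0.41,"dy":0.34,"rz":0.053,"grip":-1},{"dx":0.41,"dy":0.34,"rz":0.053,"grip":-1}]'; python3 -m creep '[{"dx":0.14,"dy":0.12,"rz":0.02,"grip":-1},{"dx":0.28,"dy":0.24,"rz":0.04,"grip":-1},{"dx":0.40,"dy":0.34,"rz":0.053,"grip":-1},{"dx":0.405,"dy":0.342,"rz":0.053,"grip":-1},{"dx":0.405,"dy":0.342,"rz":0.053,"grip":-1}]'
python3 - <<'E'
from h import *
s=ctrl.read_state();print(s["qpos"],s["eef_pos"],s["tool_rot"])
c=get_calibration("wrist");im=get_image("wrist");cv2.imwrite("pics/w1.png",im[:,:,::-1])
print(proj(c,np.array([547.4,-337.9,115])))
for b in blob(im,(105,120,40),(125,255,255)): print(b,plane(c,*b[1],115))
E
```

```text
[ 1.16  0.63  0.04  1.52 -0.03  1.   -0.02] [ 220.78 -610.86  230.61] [-3.14  0.    0.35]
[  -7.76 -515.29]
([498, 178, 14, 24, 275], array([505.6, 190. ])) [ 296.85 -831.32  115.  ]
([491, 211, 21, 25, 431], array([502.22, 223.24])) [ 266.91 -847.17  115.  ]
([484, 243, 28, 25, 520], array([497.74, 254.04])) [ 236.8  -861.61  115.  ]$[0]: bad value
$[0]: bad value
```

View pics/w1.png

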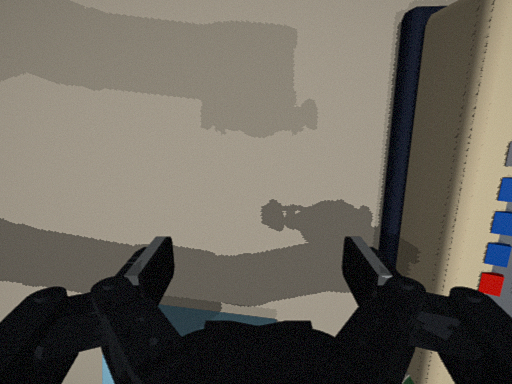

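Both calls were refused, probably because every key is needed, so the picture is unchanged (bench and fingers only). I'll retry with all keys.

```bash
python3 -m creep '[{"dx":0.15,"dy":0.12,"dz":0,"rx":0,"ry":0,"rz":0.02,"grip":-1},{"dx":0.27,"dy":0.23,"dz":0,"rx":0,"ry":0,"rz":0.04,"grip":-1},{"dx":0.40,"dy":0.33,"dz":0,"rx":0,"ry":0,"rz":0.053,"grip":-1},{"dx":0.41,"dy":0.34,"dz":0,"rx":0,"ry":0,"rz":0.053,"grip":-1},{"dx":0.41,"dy":0.34,"dz":0,"rx":0,"ry":0,"rz":0.053,"grip":-1}]' && python3 -m creep '[{"dx":0.14,"dy":0.12,"dz":0,"rx":0,"ry":0,"rz":0.02,"grip":-1},{"dx":0.28,"dy":0.24,"dz":0,"rx":0,"ry":0,"rz":0.04,"grip":-1},{"dx":0.40,"dy":0.34,"dz":0,"rx":0,"ry":0,"rz":0.053,"grip":-1},{"dx":0.405,"dy":0.342,"dz":0,"rx":0,"ry":0,"rz":0.053,"grip":-1},{"dx":0.405,"dy":0.342,"dz":0,"rx":0,"ry":0,"rz":0.053,"grip":-1}]'
python3 - <<'E'
from h import *
s=ctrl.read_state();print(s["qpos"],s["eef_pos"],s["tool_rot"])
c=get_calibration("wrist");im=get_image("wrist");cv2.imwrite("pics/w2.png",im[:,:,::-1])
print(proj(c,np.array([547.4,-337.9,115])))
for b in blob(im,(105,120,40),(125,255,255)): print(b,plane(c,*b[1],115))
E
```

```text
clock: 0.82
eef_pos: [387.4, -473.1, 231.2]
tool_rot: [-3.141, -0.001, 0.685]
force: [0.2, 0.1, 0.9]
width: 85.4
gripper_force: 0.0
clock: 1.45
eef_pos: [547.3, -338.4, 230.9]
tool_rot: [-3.141, 0.0, 1.014]
force: [-0.6, -0.8, -0.5]
width: 85.3
gripper_force: 0.0
[ 0.6   0.62 -0.14  1.53  0.1   0.99 -0.13] [ 547.32 -338.4   230.95] [-3.14  0.    1.01]
[257.2  185.42]
([238, 166, 36, 38, 1034], array([255.56, 184.86])) [ 546.39 -336.62  115.  ]
```

The cap is confirmed at (546.7,−337) at 115 mm, diameter ≈ 33 mm. I'll tilt the tool 45° to approach the cap along the tilt, so the tube can be laid down with the gripper on the cap side.

```bash
python3 -m creep '[{"dx":0.035,"dy":0.06,"dz":0,"rx":-0.022,"ry":0.0137,"rz":0,"grip":-1},{"dx":0.07,"dy":0.12,"dz":0,"rx":-0.044,"ry":0.0274,"rz":0,"grip":-1},{"dx":0.105,"dy":0.18,"dz":-0.02,"rx":-0.066,"ry":0.0411,"rz":0,"grip":-1},{"dx":0.139,"dy":0.228,"dz":-0.043,"rx":-0.088,"ry":0.0548,"rz":0,"grip":-1},{"dx":0.139,"dy":0.228,"dz":-0.043,"rx":-0.106,"ry":0.066,"rz":0,"grip":-1}]'
python3 - <<'E'
from h import *
from scipy.spatial.transform import Rotation as R
s=ctrl.read_state();print(s["qpos"],s["eef_pos"],s["tool_rot"]);print(R.from_euler("xyz",s["tool_rot"]).as_matrix())
c=get_calibration("wrist");im=get_image("wrist");cv2.imwrite("pics/w3.png",im[:,:,::-1])
print(proj(c,np.array([546.7,-337,115])))
for b in blob(im,(105,120,40),(125,255,255)): print(b)
E
```

```text
clock: 2.12
eef_pos: [602.9, -246.8, 213.3]
tool_rot: [3.141, 0.789, 1.014]
force: [-0.5, -0.1, 0.1]
width: 85.6
gripper_force: 0.0
[-0.08  0.89  0.18  1.35  0.55  1.37 -0.73] [ 602.86 -246.81  213.34] [3.14 0.79 1.01]
[[ 0.37  0.85 -0.37]
 [ 0.6  -0.53 -0.6 ]
 [-0.71  0.   -0.7 ]]
[257.4  184.36]
([241, 167, 33, 25, 682], array([257.08, 179.47]))
([437, 248, 8, 4, 29], array([440.38, 249.52]))
([393, 255, 119, 63, 3372], array([467.83, 278.06]))
([164, 289, 47, 39, 1122], array([189.38, 310.79]))
([261, 299, 28, 16, 225], array([274.32, 306.55]))
([241, 314, 4, 9, 36], array([242.5, 318. ]))
([327, 332, 12, 5, 38], array([332.89, 333.5 ]))
([402, 347, 53, 37, 1287], array([426.44, 368.7 ]))
([109, 376, 6, 8, 27], array([111.37, 380.41]))
```

```bash
python3 -m creep '[{"dx":-0.045,"dy":-0.072,"dz":-0.085,"rx":0,"ry":0,"rz":0,"grip":-1},{"dx":-0.09,"dy":-0.144,"dz":-0.17,"rx":0,"ry":0,"rz":0,"grip":-1},{"dx":-0.13,"dy":-0.21,"dz":-0.245,"rx":0,"ry":0,"rz":0,"grip":-1},{"dx":-0.161,"dy":-0.2585,"dz":-0.303,"rx":0,"ry":0,"rz":0,"grip":-1},{"dx":-0.161,"dy":-0.2585,"dz":-0.303,"rx":0,"ry":0,"rz":0,"grip":-1}]' && python3 -m creep '[{"dx":0,"dy":0,"dz":0,"rx":0,"ry":0,"rz":0,"grip":1},{"dx":0,"dy":0,"dz":0,"rx":0,"ry":0,"rz":0,"grip":1},{"dx":0,"dy":0,"dz":0,"rx":0,"ry":0,"rz":0,"grip":1},{"dx":0,"dy":0,"dz":0,"rx":0,"ry":0,"rz":0,"grip":1},{"dx":0,"dy":0,"dz":0,"rx":0,"ry":0,"rz":0,"grip":1}]'
python3 - <<'E'
from h import *
s=ctrl.read_state();print(s["qpos"],s["eef_pos"],s["tool_rot"])
im=get_image("wrist");cv2.imwrite("pics/w4.png",im[:,:,::-1])
E
```

```text
clock: 2.8
eef_pos: [533.2, -355.7, 93.2]
tool_rot: [-3.139, 0.788, 1.006]
force: [0.1, 0.9, 1.0]
width: 85.5
gripper_force: 0.0
clock: 3.42
eef_pos: [538.8, -350.8, 93.9]
tool_rot: [3.139, 0.785, 1.012]
force: [1.0, 0.7, 5.5]
width: 32.3
gripper_force: 59.1
[ 0.04  0.98  0.22  1.56  0.64  1.03 -0.82] [ 538.79 -350.83   93.9 ] [3.14 0.79 1.01]
```

View pics/w4.png

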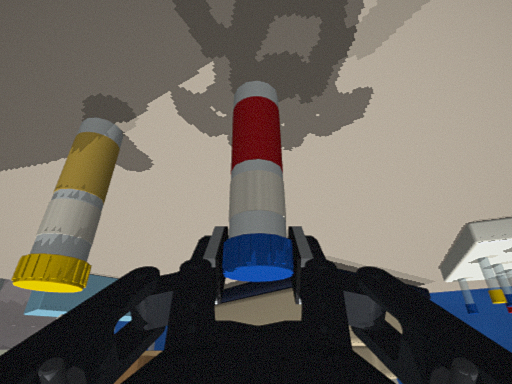

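The wrist view shows the blue cap held squarely between the pads at about (257,256), with the tube running straight up the image. Next: lift, level the tool, and travel to a viewing hover beside the cradle.

```bash
python3 -m creep '[{"dx":0,"dy":0,"dz":0.10,"rx":0,"ry":0,"rz":0,"grip":1},{"dx":0,"dy":0,"dz":0.25,"rx":0,"ry":0,"rz":0,"grip":1},{"dx":0,"dy":0,"dz":0.38,"rx":0.022,"ry":-0.0137,"rz":0,"grip":1},{"dx":0,"dy":0,"dz":0.47,"rx":0.044,"ry":-0.0274,"rz":0,"grip":1},{"dx":0,"dy":0,"dz":0.49,"rx":0.066,"ry":-0.0411,"rz":0,"grip":1}]' && python3 -m creep '[{"dx":0,"dy":0.12,"dz":0,"rx":0.02,"ry":-0.0125,"rz":0,"grip":1},{"dx":-0.02,"dy":0.26,"dz":0,"rx":0.04,"ry":-0.025,"rz":0,"grip":1},{"dx":-0.04,"dy":0.40,"dz":0,"rx":0.04,"ry":-0.025,"rz":0,"grip":1},{"dx":-0.06,"dy":0.54,"dz":0,"rx":0.04,"ry":-0.025,"rz":0,"grip":1},{"dx":-0.07,"dy":0.6,"dz":0,"rx":0.04,"ry":-0.025,"rz":0,"grip":1}]' && python3 -m creep '[{"dx":-0.02,"dy":0.12,"dz":0,"rx":0,"ry":0,"rz":0.024,"grip":1},{"dx":-0.03,"dy":0.25,"dz":0,"rx":0,"ry":0,"rz":0.048,"grip":1},{"dx":-0.04,"dy":0.38,"dz":0,"rx":0,"ry":0,"rz":0.072,"grip":1},{"dx":-0.05,"dy":0.5,"dz":0,"rx":0,"ry":0,"rz":0.097,"grip":1},{"dx":-0.05,"dy":0.57,"dz":0,"rx":0,"ry":0,"rz":0.097,"grip":1}]' && python3 -m creep '[{"dx":0,"dy":0,"dz":0,"rx":0,"ry":0,"rz":0,"grip":1},{"dx":0,"dy":0,"dz":0,"rx":0,"ry":0,"rz":0,"grip":1},{"dx":0,"dy":0,"dz":0,"rx":0,"ry":0,"rz":0,"grip":1},{"dx":0,"dy":0,"dz":0,"rx":0,"ry":0,"rz":0,"grip":1},{"dx":0,"dy":0,"dz":0,"rx":0,"ry":0,"rz":0,"grip":1}]'
python3 - <<'E'
from h import *
s=ctrl.read_state();print(s["qpos"],s["eef_pos"],s["tool_rot"])
c=get_calibration("wrist");im=get_image("wrist");cv2.imwrite("pics/w5.png",im[:,:,::-1]);np.save("w5.npy",np.array(c["world_from_camera"]))
cv2.imwrite("pics/w5b.png",cv2.resize(im,None,fx=1.5625,fy=1.5625,interpolation=cv2.INTER_CUBIC)[:,:,::-1])
E
```

```text
clock: 4.1
eef_pos: [539.7, -350.9, 292.6]
tool_rot: [3.134, 0.29, 1.012]
force: [-1.0, 0.5, -2.1]
width: 32.4
gripper_force: 59.4
clock: 4.72
eef_pos: [509.2, -106.8, 288.8]
tool_rot: [-3.14, -0.002, 1.017]
force: [0.1, -0.9, -0.9]
width: 32.3
gripper_force: 59.6
clock: 5.35
eef_pos: [489.1, 120.1, 288.7]
tool_rot: [-3.141, -0.002, 1.627]
force: [0.2, -0.4, -0.2]
width: 32.2
gripper_force: 59.6
clock: 5.98
eef_pos: [490.2, 116.7, 288.9]
tool_rot: [3.141, -0.0, 1.621]
force: [-0.3, 0.3, -1.6]
width: 32.1
gripper_force: 59.6
[-0.03  0.37 -0.35  1.83  0.15  0.97 -0.4 ] [490.24 116.73 288.93] [ 3.14 -0.    1.62]
```

View pics/w5b.png

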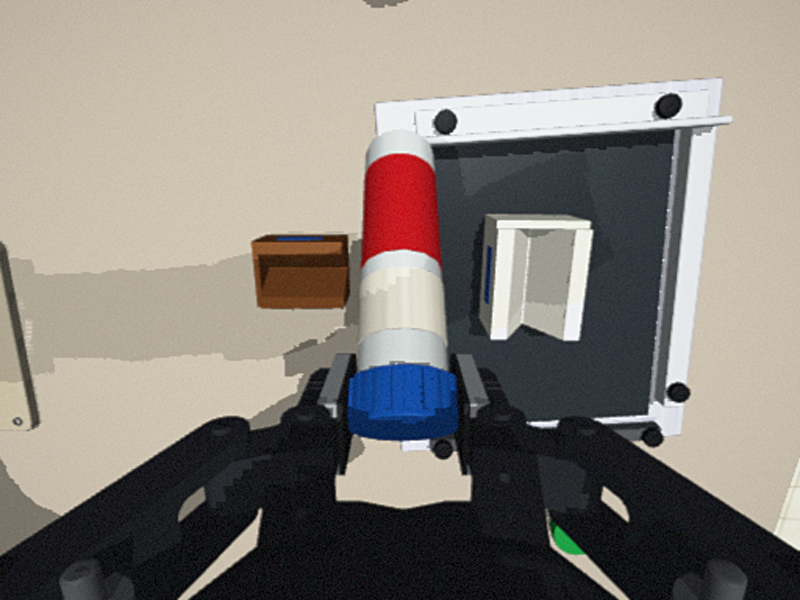

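The wrist view shows the tube held in line (cap (403,400)). The cradle lies at (490–592, 215–340) in the picture, end wall toward the end rail. Its corner is upper right at about (678,130). I'll enlarge the cradle to measure it.

Run:
```python
import cv2,numpy as np
im=cv2.imread("pics/w5.png")
a=cv2.resize(im[130:225,303:388],None,fx=6,fy=6,interpolation=cv2.INTER_CUBIC)
b=cv2.resize(im[60:155,425:475],None,fx=5,fy=6,interpolation=cv2.INTER_CUBIC)
cv2.imwrite("pics/w5c.png",np.hstack([a,b]));print(a.shape,b.shape)
```

```text
(570, 510, 3) (570, 250, 3)
```

View pics/w5c.png

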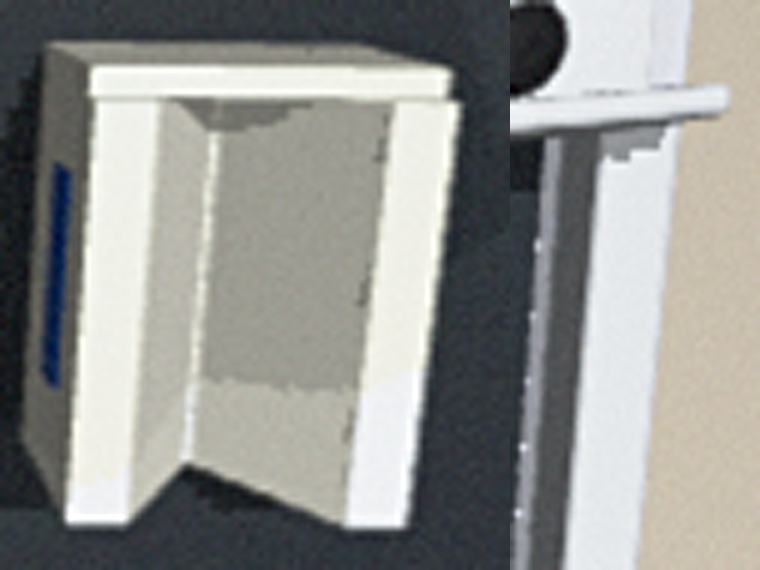

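```bash
cat > m.py <<'E'
from h import *
c=dict(get_calibration("wrist"));c["world_from_camera"]=np.load("w5.npy")
A=lambda x,y,z:plane(c,(x+.5)/6-.5+303,(y+.5)/6-.5+130,z)[:2]
B=lambda x,y,z:plane(c,(x-510+.5)/5-.5+425,(y+.5)/6-.5+60,z)[:2]
ang=lambda v:np.degrees(np.arctan2(v[1],v[0]))
if __name__=="__main__":
    lb,lf,rf,rb=A(88,100,148),A(64,525,148),A(409,528,148),A(461,102,148)
    wl,wr=A(90,66,143),A(455,68,143)
    print(lb,lf,rf,rb,"wall",wl,wr)
    print("yaw x",ang(wr-wl),ang(rf-lf),ang(rb-lb),"yaw y",ang(lb-lf)-90,ang(rb-rf)-90,"w",np.linalg.norm(rf-lf),np.linalg.norm(wr-wl),"len",np.linalg.norm((wl+wr)/2-(lf+rf)/2),"ctr",((wl+wr)/2+(lf+rf)/2)/2)
    g1,g0=A(212,135,109),A(188,462,109);print("groove (z~109)",g0,g1,ang(g1-g0)-90)
    for z,p,q in [(100,(555,140),(525,550)),(115,(600,140),(570,550))]:
        p,q=B(*p,z),B(*q,z);print("side rail",p,q,ang(p-q)-90)
    p,q=B(510,133,130),B(725,110,130);print("end rail",p,q,ang(q-p))
    p,q=plane(c,440/1.5625,143/1.5625,130)[:2],plane(c,728/1.5625,124/1.5625,130)[:2];print("end rail long",p,q,ang(q-p))
E
python3 m.py
```

```text
[547.32 153.52] [551.17  78.78] [612.21  81.28] [608.79 156.3 ] wall [548.12 158.59] [609.   161.34]
yaw x 2.58040534256487 2.343634354476417 2.584339031085088 yaw y 2.9436168985142785 2.614609131754122 w 61.09994781866946 60.94290415500818 len 79.99308577253562 ctr [580.13 120.  ]
groove (z~109) [583.36  78.61] [579.79 143.71] 3.1382425232594073
side rail [676.99 222.94] [686.46 148.76] 7.270836487904717
side rail [677.71 221.73] [687.36 150.94] 7.766498143448615
end rail [650.55 220.19] [692.22 225.85] 7.741675839455215
end rail long [509.74 203.89] [690.9  224.45] 6.475679827240428
```

```bash
cat > lay.py <<'E'
from h import *
from scipy.spatial.transform import Rotation as R
R0=R.from_euler("xyz",[3.139,.785,1.012]);p0=np.array([538.8,-350.8,93.9])
fo=R0.inv().apply(np.array([546.7,-337,0])-p0); ta=R0.inv().apply([0,0,1])
print("foot in tool",fo,"axis",ta)
th=np.radians(2.7);h=np.array([-np.sin(th),np.cos(th),0]);y=np.array([np.cos(th),np.sin(th),0])
# Rf: tube axis -> -h, tool y -> y
src=np.array([ta,[0,1,0]]);Rf=R.align_vectors([-h,y],src)[0]
foot=np.array([580.1,120,143])+32*h
tcp=foot-Rf.apply(fo);print("final TCP",tcp,"tool z",Rf.apply([0,0,1]))
s=ctrl.read_state();Rc=R.from_euler("xyz",s["tool_rot"]);d=tcp-s["eef_pos"]
print("now",s["eef_pos"],"foot now",s["eef_pos"]+Rc.apply(fo),"t",Rc.apply(ta));print("shift units",d/400,"rotvec units",(Rf*Rc.inv()).as_rotvec()/2/np.pi)
E
python3 lay.py
```

```text
foot in tool [77.61 -0.76 55.19] axis [-0.71  0.   -0.71]
final TCP [583.69  58.2  127.11] tool z [-0.03  0.71 -0.71]
now [490.21 116.89 288.93] foot now [485.54 194.38 233.76] t [ 0.04 -0.71  0.71]
shift units [ 0.23 -0.15 -0.4 ] rotvec units [ 0.12  0.01 -0.  ]
```

```bash
python3 -m creep '[{"dx":0.05,"dy":-0.05,"dz":0,"rx":0.025,"ry":0.001,"rz":0,"grip":1},{"dx":0.11,"dy":-0.10,"dz":-0.03,"rx":0.05,"ry":0.002,"rz":0,"grip":1},{"dx":0.17,"dy":-0.147,"dz":-0.08,"rx":0.075,"ry":0.003,"rz":0,"grip":1},{"dx":0.234,"dy":-0.147,"dz":-0.14,"rx":0.1,"ry":0.005,"rz":0,"grip":1},{"dx":0.234,"dy":-0.147,"dz":-0.2,"rx":0.125,"ry":0.006,"rz":0,"grip":1}]' && python3 -m creep '[{"dx":0,"dy":0,"dz":0,"rx":0,"ry":0,"rz":0,"grip":1},{"dx":0,"dy":0,"dz":0,"rx":0,"ry":0,"rz":0,"grip":1},{"dx":0,"dy":0,"dz":0,"rx":0,"ry":0,"rz":0,"grip":1},{"dx":0,"dy":0,"dz":0,"rx":0,"ry":0,"rz":0,"grip":1},{"dx":0,"dy":0,"dz":0,"rx":0,"ry":0,"rz":0,"grip":1}]' && python3 lay.py
python3 - <<'E'
from h import *
s=ctrl.read_state();print(s["qpos"],s["tool_rot"])
im=get_image("wrist");c=get_calibration("wrist");np.save("w6.npy",np.array(c["world_from_camera"]));cv2.imwrite("pics/w6.png",im[:,:,::-1])
for n in("scene","side"): cv2.imwrite(f"pics/{n}6.png",get_image(n)[:,:,::-1])
E
```

```text
clock: 6.65
eef_pos: [586.5, 56.7, 208.3]
tool_rot: [3.132, -0.79, 1.624]
force: [0.3, 0.0, -1.6]
width: 32.3
gripper_force: 59.6
clock: 7.28
eef_pos: [584.0, 59.1, 210.2]
tool_rot: [3.135, -0.785, 1.627]
force: [-0.4, -0.8, -0.9]
width: 31.9
gripper_force: 59.6
foot in tool [77.61 -0.76 55.19] axis [-0.71  0.   -0.71]
final TCP [583.69  58.2  127.11] tool z [-0.03  0.71 -0.71]
now [583.95  59.14 210.22] foot now [578.28 152.89 226.  ] t [ 0.05 -1.    0.  ]
shift units [-0.   -0.   -0.21] rotvec units [ 0.  0. -0.]
[ 0.63  0.82 -0.63  1.69 -0.4   0.94  0.46] [ 3.13 -0.78  1.63]
```

```bash
python3 -m creep '[{"dx":0,"dy":-0.002,"dz":-0.06,"rx":0,"ry":0,"rz":0,"grip":1},{"dx":0,"dy":-0.002,"dz":-0.12,"rx":0,"ry":0,"rz":0,"grip":1},{"dx":0,"dy":-0.002,"dz":-0.16,"rx":0,"ry":0,"rz":0,"grip":1},{"dx":0,"dy":-0.002,"dz":-0.183,"rx":0,"ry":0,"rz":0,"grip":1},{"dx":0,"dy":-0.002,"dz":-0.183,"rx":0,"ry":0,"rz":0,"grip":1}]' && python3 -m creep '[{"dx":0,"dy":0,"dz":-0.002,"rx":0,"ry":0,"rz":0,"grip":1},{"dx":0,"dy":0,"dz":-0.004,"rx":0,"ry":0,"rz":0,"grip":1},{"dx":0,"dy":0,"dz":-0.006,"rx":0,"ry":0,"rz":0,"grip":1},{"dx":0,"dy":0,"dz":-0.008,"rx":0,"ry":0,"rz":0,"grip":1},{"dx":0,"dy":0,"dz":-0.01,"rx":0,"ry":0,"rz":0,"grip":1}]'  && python3 lay.py
```

```text
clock: 8.05
eef_pos: [583.4, 57.9, 134.9]
tool_rot: [3.14, -0.788, 1.622]
force: [-0.0, 0.0, -0.5]
width: 31.9
gripper_force: 59.6
clock: 8.68
eef_pos: [583.8, 57.7, 131.7]
tool_rot: [3.138, -0.787, 1.624]
force: [-0.3, 0.5, -1.4]
width: 32.5
gripper_force: 59.6
foot in tool [77.61 -0.76 55.19] axis [-0.71  0.   -0.71]
final TCP [583.69  58.2  127.11] tool z [-0.03  0.71 -0.71]
now [583.76  57.68 131.74] foot now [578.26 151.4  147.7 ] t [ 0.05 -1.   -0.  ]
shift units [-0.    0.   -0.01] rotvec units [-0.  0. -0.]
```

```bash
python3 -m creep '[{"dx":0,"dy":0,"dz":-0.0015,"rx":0,"ry":0,"rz":0,"grip":1},{"dx":0,"dy":0,"dz":-0.003,"rx":0,"ry":0,"rz":0,"grip":1},{"dx":0,"dy":0,"dz":-0.0045,"rx":0,"ry":0,"rz":0,"grip":1},{"dx":0,"dy":0,"dz":-0.006,"rx":0,"ry":0,"rz":0,"grip":1},{"dx":0,"dy":0,"dz":-0.0065,"rx":0,"ry":0,"rz":0,"grip":1}]' && python3 -m creep '[{"dx":0,"dy":0,"dz":-0.001,"rx":0,"ry":0,"rz":0,"grip":1},{"dx":0,"dy":0,"dz":-0.002,"rx":0,"ry":0,"rz":0,"grip":1},{"dx":0,"dy":0,"dz":-0.003,"rx":0,"ry":0,"rz":0,"grip":1},{"dx":0,"dy":0,"dz":-0.004,"rx":0,"ry":0,"rz":0,"grip":1},{"dx":0,"dy":0,"dz":-0.004,"rx":0,"ry":0,"rz":0,"grip":1}]'
python3 - <<'E'
from h import *
print(ctrl.read_state()["torque"])
E
```

```text
clock: 9.3
eef_pos: [583.9, 57.7, 129.2]
tool_rot: [3.137, -0.787, 1.624]
force: [-0.3, -0.6, -0.3]
width: 32.4
gripper_force: 59.6
clock: 9.93
eef_pos: [583.9, 57.7, 127.6]
tool_rot: [3.137, -0.787, 1.623]
force: [1.3, -0.4, 1.7]
width: 32.2
gripper_force: 59.6
[-0.59 -0.11 -0.22]
```

```bash
python3 -m creep '[{"dx":0,"dy":0,"dz":-0.001,"rx":0,"ry":0,"rz":0,"grip":1},{"dx":0,"dy":0,"dz":-0.002,"rx":0,"ry":0,"rz":0,"grip":1},{"dx":0,"dy":0,"dz":-0.003,"rx":0,"ry":0,"rz":0,"grip":1},{"dx":0,"dy":0,"dz":-0.003,"rx":0,"ry":0,"rz":0,"grip":1},{"dx":0,"dy":0,"dz":-0.003,"rx":0,"ry":0,"rz":0,"grip":1}]'
python3 - <<'E'
from h import *
print(ctrl.read_state()["torque"])
im=get_image("scene");cv2.imwrite("pics/scene7.png",im[:,:,::-1]);cv2.imwrite("pics/side7.png",get_image("side")[:,:,::-1]);cv2.imwrite("pics/w7.png",get_image("wrist")[:,:,::-1])
E
```

```text
clock: 10.55
eef_pos: [583.8, 57.7, 126.4]
tool_rot: [3.138, -0.787, 1.624]
force: [0.6, -0.6, 2.4]
width: 32.2
gripper_force: 59.8
[-0.3  -0.08 -0.22]
```

```bash
python3 -m creep '[{"dx":0,"dy":0,"dz":-0.001,"rx":0,"ry":0,"rz":0,"grip":1},{"dx":0,"dy":0,"dz":-0.002,"rx":0,"ry":0,"rz":0,"grip":1},{"dx":0,"dy":0,"dz":-0.003,"rx":0,"ry":0,"rz":0,"grip":1},{"dx":0,"dy":0,"dz":-0.003,"rx":0,"ry":0,"rz":0,"grip":1},{"dx":0,"dy":0,"dz":-0.003,"rx":0,"ry":0,"rz":0,"grip":1}]'
python3 - <<'E'
from h import *
print(ctrl.read_state()["torque"])
from m import *
# cradle silhouette + tube in composite
a=cv2.resize(cv2.imread("pics/scene7.png")[150:225,240:320],None,fx=4.5,fy=4.5,interpolation=cv2.INTER_CUBIC)
b=cv2.resize(cv2.imread("pics/side7.png")[165:240,190:270],None,fx=4.5,fy=4.5,interpolation=cv2.INTER_CUBIC)
w=cv2.resize(get_image("wrist")[:,:,::-1],(360,270),interpolation=cv2.INTER_AREA)
top=np.hstack([a,b]);w2=np.zeros((262,720,3),np.uint8);w2[:, :349]=w[:262,:349]
cv2.imwrite("pics/comp8.png",np.vstack([top,w2])[:600]);print(top.shape)
E
```

```text
clock: 11.32
eef_pos: [583.8, 57.7, 125.6]
tool_rot: [3.137, -0.787, 1.624]
force: [-0.3, -2.3, 6.9]
width: 32.2
gripper_force: 60.0
[ 0.03  0.03 -0.03]
(338, 720, 3)
```

View pics/comp8.png

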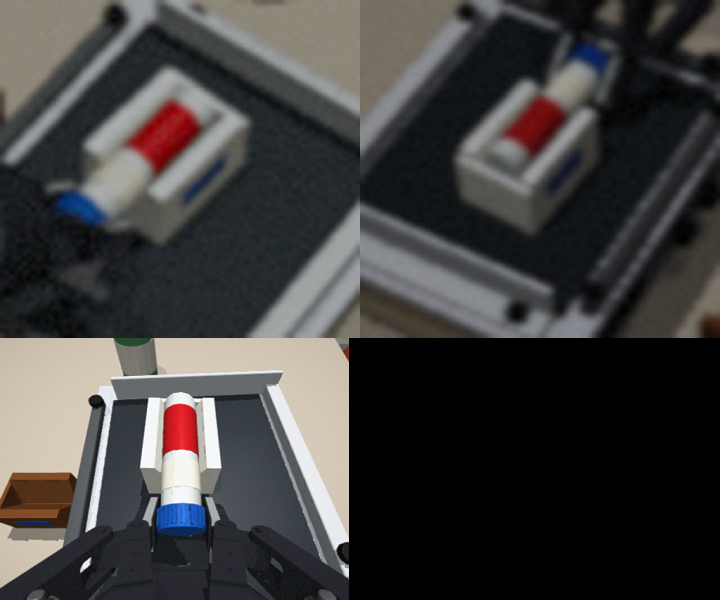

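The tube lies in the groove in all three views: foot at the end wall, cap out of the open end. Contact is about 7 N, so I'll release and retreat along the tool axis.

```bash
python3 -m creep '[{"dx":0,"dy":0,"dz":0,"rx":0,"ry":0,"rz":0,"grip":-0.2},{"dx":0,"dy":0,"dz":0,"rx":0,"ry":0,"rz":0,"grip":-0.6},{"dx":0,"dy":0,"dz":0,"rx":0,"ry":0,"rz":0,"grip":-1},{"dx":0,"dy":0,"dz":0,"rx":0,"ry":0,"rz":0,"grip":-1},{"dx":0,"dy":0,"dz":0,"rx":0,"ry":0,"rz":0,"grip":-1}]' && python3 -m creep '[{"dx":0.001,"dy":-0.03,"dz":0.03,"rx":0,"ry":0,"rz":0,"grip":-1},{"dx":0.003,"dy":-0.08,"dz":0.08,"rx":0,"ry":0,"rz":0,"grip":-1},{"dx":0.005,"dy":-0.13,"dz":0.13,"rx":0,"ry":0,"rz":0,"grip":-1},{"dx":0.007,"dy":-0.16,"dz":0.2,"rx":0,"ry":0,"rz":0,"grip":-1},{"dx":0.007,"dy":-0.16,"dz":0.28,"rx":0,"ry":0,"rz":0,"grip":-1}]'
python3 - <<'E'
from h import *
from scipy.spatial.transform import Rotation as R
s=ctrl.read_state();Rc=R.from_euler("xyz",s["tool_rot"])
for n in("scene","side","wrist"): cv2.imwrite(f"pics/{n}9.png",get_image(n)[:,:,::-1])
Rf=R.from_euler("xyz",[np.pi,0,np.radians(92.7)])
print(s["eef_pos"],"rot to vertical",(Rf*Rc.inv()).as_rotvec()/2/np.pi)
# check cradle unmoved/tube present via red label in both
r=[]
for n in("scene","side"):
    im=cv2.imread(f"pics/{n}9.png")[:,:,::-1];b=max(blob(im,(0,150,60),(8,255,255)),key=lambda b:-abs(b[1][0]-(270 if n=="scene" else 227))-abs(b[1][1]-190));print(b);r.append(ray(get_calibration(n),*b[1]))
print(tri(r))
E
```

```text
clock: 12.0
eef_pos: [583.7, 57.7, 125.0]
tool_rot: [3.138, -0.787, 1.624]
force: [0.3, -0.0, 0.4]
width: 85.6
gripper_force: 0.0
clock: 12.62
eef_pos: [586.9, -9.0, 238.1]
tool_rot: [3.138, -0.785, 1.62]
force: [0.1, 0.1, 0.0]
width: 85.5
gripper_force: 0.0
[586.86  -9.02 238.12] rot to vertical [-0.12 -0.01 -0.  ]Traceback (most recent call last):
  File "<stdin>", line 10, in <module>
ValueError: max() iterable argument is empty
```

```bash
python3 -m creep '[{"dx":0,"dy":0.05,"dz":0.03,"rx":-0.025,"ry":-0.001,"rz":0,"grip":-1},{"dx":-0.005,"dy":0.12,"dz":0.04,"rx":-0.05,"ry":-0.002,"rz":0,"grip":-1},{"dx":-0.01,"dy":0.2,"dz":0.04,"rx":-0.075,"ry":-0.004,"rz":0,"grip":-1},{"dx":-0.015,"dy":0.28,"dz":0.03,"rx":-0.1,"ry":-0.005,"rz":0,"grip":-1},{"dx":-0.017,"dy":0.3225,"dz":0.03,"rx":-0.125,"ry":-0.006,"rz":0,"grip":-1}]' && python3 -m creep '[{"dx":0,"dy":0,"dz":0,"rx":0,"ry":0,"rz":0,"grip":-1},{"dx":0,"dy":0,"dz":0,"rx":0,"ry":0,"rz":0,"grip":-1},{"dx":0,"dy":0,"dz":0,"rx":0,"ry":0,"rz":0,"grip":-1},{"dx":0,"dy":0,"dz":0,"rx":0,"ry":0,"rz":0,"grip":-1},{"dx":0,"dy":0,"dz":0,"rx":0,"ry":0,"rz":0,"grip":-1}]'
python3 - <<'E'
from h import *
s=ctrl.read_state();print(s["eef_pos"],s["tool_rot"],s["qpos"])
c=get_calibration("wrist");im=get_image("wrist");cv2.imwrite("pics/w10.png",im[:,:,::-1])
g=cv2.cvtColor(im,cv2.COLOR_RGB2GRAY)
ctr=proj(c,np.array([580.1,120,148]));print("ctr px",ctr,"corners",[proj(c,np.array([580.1+x,120+y,148.])) for x,y in((-30,-40),(30,-40),(30,40),(-30,40))])
v=int(ctr[1])
for r in range(v-40,v+45,8): 
    x0,x1=int(ctr[0])-75,int(ctr[0])+75;m=np.where(g[r,x0:x1]>115)[0]+x0
    if len(m): L,Q=plane(c,m[0]-.5,r,148),plane(c,m[-1]+.5,r,148);print(r,m[0],m[-1],L[:2],Q[:2],((L+Q)/2)[:2])
E
```

```text
clock: 13.4
eef_pos: [579.1, 124.0, 249.3]
tool_rot: [3.141, 0.004, 1.624]
force: [0.6, 0.2, -0.5]
width: 85.7
gripper_force: 0.0
clock: 14.02
eef_pos: [580.0, 121.1, 249.0]
tool_rot: [3.141, -0.0, 1.62]
force: [-0.3, 0.9, -0.3]
width: 85.1
gripper_force: 0.0
[579.97 121.14 248.97] [ 3.14 -0.    1.62] [-0.1   0.53 -0.23  1.66  0.14  0.97 -0.34]
ctr px [257.83 191.5 ] corners [array([223.3 , 231.49]), array([288.03, 234.39]), array([295.37, 148.01]), array([224.78, 144.55])]
151 224 292 [549.1  154.48] [607.87 157.35] [578.49 155.91]
159 223 293 [548.35 147.56] [609.29 150.53] [578.82 149.04]
167 224 293 [549.32 140.61] [609.88 143.57] [579.6  142.09]
175 182 292 [512.83 131.73] [609.6  136.45] [561.21 134.09]
183 182 292 [512.65 124.5 ] [610.19 129.26] [561.42 126.88]
191 182 292 [512.47 117.16] [610.79 121.96] [561.63 119.56]
199 182 291 [512.28 109.7 ] [610.51 114.49] [561.4 112.1]
207 182 291 [512.1  102.12] [611.13 106.95] [561.61 104.54]
215 182 291 [511.91  94.42] [611.76  99.28] [561.83  96.85]
223 183 290 [512.63  86.63] [611.48  91.44] [562.05  89.03]
231 184 289 [513.36  78.71] [611.19  83.47] [562.28  81.09]
```

The cradle hasn't moved: right edge and width match, and the yaw is about 2.5°. I'll descend and grip it.

```bash
python3 -m creep '[{"dx":0,"dy":-0.002,"dz":-0.1,"rx":0,"ry":0,"rz":0,"grip":-1},{"dx":0.001,"dy":-0.002,"dz":-0.2,"rx":0,"ry":0,"rz":0,"grip":-1},{"dx":0.001,"dy":-0.002,"dz":-0.28,"rx":0,"ry":0,"rz":0,"grip":-1},{"dx":0.001,"dy":-0.002,"dz":-0.32,"rx":0,"ry":0,"rz":0,"grip":-1},{"dx":0.001,"dy":-0.002,"dz":-0.34,"rx":0,"ry":0,"rz":0,"grip":-1}]' && python3 -m creep '[{"dx":0,"dy":0,"dz":0,"rx":0,"ry":0,"rz":0,"grip":-1},{"dx":0,"dy":0,"dz":0,"rx":0,"ry":0,"rz":0,"grip":-0.5},{"dx":0,"dy":0,"dz":0,"rx":0,"ry":0,"rz":0,"grip":-0.2},{"dx":0,"dy":0,"dz":0,"rx":0,"ry":0,"rz":0,"grip":0.2},{"dx":0,"dy":0,"dz":0,"rx":0,"ry":0,"rz":0,"grip":1}]' && python3 -m creep '[{"dx":0,"dy":0,"dz":0,"rx":0,"ry":0,"rz":0,"grip":1},{"dx":0,"dy":0,"dz":0,"rx":0,"ry":0,"rz":0,"grip":1},{"dx":0,"dy":0,"dz":0,"rx":0,"ry":0,"rz":0,"grip":1},{"dx":0,"dy":0,"dz":0,"rx":0,"ry":0,"rz":0,"grip":1},{"dx":0,"dy":0,"dz":0,"rx":0,"ry":0,"rz":0,"grip":1}]'
```

```text
clock: 14.7
eef_pos: [580.3, 121.8, 112.7]
tool_rot: [3.141, -0.0, 1.622]
force: [0.6, -0.2, 0.2]
width: 85.6
gripper_force: 0.0
clock: 15.32
eef_pos: [581.1, 122.2, 114.5]
tool_rot: [3.139, -0.001, 1.622]
force: [0.0, -0.4, 5.8]
width: 59.5
gripper_force: 66.0
clock: 15.95
eef_pos: [581.1, 122.2, 114.4]
tool_rot: [3.139, -0.001, 1.622]
force: [0.6, -0.2, 6.4]
width: 59.3
gripper_force: 66.0
```

```bash
python3 -m creep '[{"dx":0.03,"dy":0.025,"dz":0.003,"rx":0,"ry":0,"rz":0.003,"grip":1},{"dx":0.07,"dy":0.055,"dz":0.003,"rx":0,"ry":0,"rz":0.006,"grip":1},{"dx":0.11,"dy":0.085,"dz":0.003,"rx":0,"ry":0,"rz":0.009,"grip":1},{"dx":0.14,"dy":0.11,"dz":0.003,"rx":0,"ry":0,"rz":0.0117,"grip":1},{"dx":0.155,"dy":0.12,"dz":0.003,"rx":0,"ry":0,"rz":0.0117,"grip":1}]' && python3 -m creep '[{"dx":0,"dy":0,"dz":0,"rx":0,"ry":0,"rz":0,"grip":1},{"dx":0,"dy":0,"dz":0,"rx":0,"ry":0,"rz":0,"grip":1},{"dx":0,"dy":0,"dz":0,"rx":0,"ry":0,"rz":0,"grip":1},{"dx":0,"dy":0,"dz":0,"rx":0,"ry":0,"rz":0,"grip":1},{"dx":0,"dy":0,"dz":0,"rx":0,"ry":0,"rz":0,"grip":1}]'
python3 - <<'E'
from h import *
s=ctrl.read_state();print(s["torque"],s["tool_rot"])
c=get_calibration("wrist");im=get_image("wrist");cv2.imwrite("pics/w11.png",im[:,:,::-1])
g=cv2.cvtColor(im,cv2.COLOR_RGB2GRAY).astype(int)
# project end rail inner foot & top points expected, and print profiles along +y columns
yaw=np.radians(6.8);ex=np.array([np.cos(yaw),np.sin(yaw),0]);ey=np.array([-np.sin(yaw),np.cos(yaw),0])
C=np.array([678.5,222.7,130]);
for d in(-20,-60,-100):
    for sgn in [0]:
        pts=[C+d*ex+t*ey for t in range(-14,15,2)];print("end z130",d,[int(g[int(round(v)),int(round(u))]) if 0<=v<384 and 0<=u<512 else -1 for u,v in (proj(c,p) for p in pts)])
C[2]=115
for d in(-10,-30,-150,-180):
    pts=[C+d*ey+t*ex for t in range(-14,25,2)];print("side z115",d,[int(g[int(round(v)),int(round(u))]) if 0<=v<384 and 0<=u<512 else -1 for u,v in (proj(c,p) for p in pts)])
E
```

```text
clock: 16.58
eef_pos: [641.8, 169.9, 114.5]
tool_rot: [-3.141, 0.0, 1.696]
force: [-4.4, -3.3, 5.9]
width: 59.0
gripper_force: 66.1
clock: 17.2
eef_pos: [642.4, 170.1, 114.5]
tool_rot: [3.14, -0.001, 1.696]
force: [0.0, 1.6, 0.6]
width: 59.3
gripper_force: 65.4
[ 0.28 -0.3   0.04] [ 3.14 -0.    1.7 ]
end z130 -20 [213, 107, 112, 112, 111, 113, 22, 19, 165, 208, 140, 95, 125, 36, 31]
end z130 -60 [219, 109, 113, 112, 95, 100, 57, 31, 154, 213, 182, 91, 204, 207, 204]
end z130 -100 [50, 48, 49, 53, 51, 54, 52, 36, 151, 206, 176, 95, 199, 202, 198]
side z115 -10 [113, 46, 44, 41, 100, 69, 63, 148, 180, 181, 177, 180, 181, 179, 177, 174, 179, 140, 140, 143]
side z115 -30 [209, 211, 208, 210, 206, 190, 58, 130, 180, 175, 180, 180, 178, 179, 173, 177, 184, 163, 161, 166]
side z115 -150 [-1, -1, -1, -1, -1, -1, -1, -1, -1, -1, -1, -1, -1, -1, -1, -1, -1, -1, -1, -1]
side z115 -180 [-1, -1, -1, -1, -1, -1, -1, -1, -1, -1, -1, -1, -1, -1, -1, -1, -1, -1, -1, -1]
```

The rails sit where expected: end-rail edge 1.5 mm beyond the estimate and parallel at 6.8°. About 12 mm remains to each rail, so I'll approach slowly.

```bash
python3 -m creep '[{"dx":0.005,"dy":0.006,"dz":0,"rx":0,"ry":0,"rz":0,"grip":1},{"dx":0.01,"dy":0.012,"dz":0,"rx":0,"ry":0,"rz":-0.0005,"grip":1},{"dx":0.015,"dy":0.018,"dz":0,"rx":0,"ry":0,"rz":-0.001,"grip":1},{"dx":0.018,"dy":0.022,"dz":0,"rx":0,"ry":0,"rz":-0.001,"grip":1},{"dx":0.0195,"dy":0.024,"dz":0,"rx":0,"ry":0,"rz":-0.001,"grip":1}]' && python3 -m creep '[{"dx":-0.0003,"dy":0.0025,"dz":0,"rx":0,"ry":0,"rz":0,"grip":1},{"dx":-0.0006,"dy":0.005,"dz":0,"rx":0,"ry":0,"rz":0,"grip":1},{"dx":-0.0007,"dy":0.006,"dz":0,"rx":0,"ry":0,"rz":0,"grip":1},{"dx":-0.0007,"dy":0.006,"dz":0,"rx":0,"ry":0,"rz":0,"grip":1},{"dx":-0.0007,"dy":0.006,"dz":0,"rx":0,"ry":0,"rz":0,"grip":1}]'; python3 -c '
from h import *
print(ctrl.read_state()["torque"])'
```

```text
clock: 17.88
eef_pos: [649.0, 176.8, 114.6]
tool_rot: [-3.139, 0.003, 1.688]
force: [-3.0, -4.4, 5.9]
width: 59.1
gripper_force: 66.2
clock: 18.5
eef_pos: [649.9, 180.9, 114.5]
tool_rot: [3.141, 0.001, 1.689]
force: [-0.8, -3.8, 4.3]
width: 59.3
gripper_force: 66.0
[-0.7   0.01 -0.08]
```

```bash
python3 -m creep '[{"dx":0,"dy":0.0015,"dz":0,"rx":0,"ry":0,"rz":0,"grip":1},{"dx":0,"dy":0.003,"dz":0,"rx":0,"ry":0,"rz":0,"grip":1},{"dx":-0.0005,"dy":0.0045,"dz":0,"rx":0,"ry":0,"rz":0,"grip":1},{"dx":-0.0005,"dy":0.005,"dz":0,"rx":0,"ry":0,"rz":0,"grip":1},{"dx":-0.0005,"dy":0.005,"dz":0,"rx":0,"ry":0,"rz":0,"grip":1}]' && python3 -c '
from h import *
print(ctrl.read_state()["torque"])' &&  python3 -m creep '[{"dx":0.0015,"dy":0,"dz":0,"rx":0,"ry":0,"rz":0,"grip":1},{"dx":0.003,"dy":0,"dz":0,"rx":0,"ry":0,"rz":0,"grip":1},{"dx":0.0045,"dy":0.0005,"dz":0,"rx":0,"ry":0,"rz":0,"grip":1},{"dx":0.005,"dy":0.0006,"dz":0,"rx":0,"ry":0,"rz":0,"grip":1},{"dx":0.005,"dy":0.0006,"dz":0,"rx":0,"ry":0,"rz":0,"grip":1}]'; python3 -c '
from h import *
print(ctrl.read_state()["torque"])'
```

```text
clock: 19.12
eef_pos: [650.0, 182.1, 114.5]
tool_rot: [3.141, 0.002, 1.689]
force: [-0.5, -5.1, 5.5]
width: 59.1
gripper_force: 66.0
[-0.95 -0.04  0.03]
clock: 19.75
eef_pos: [650.1, 182.1, 114.6]
tool_rot: [-3.138, 0.003, 1.689]
force: [-4.4, -6.3, 9.1]
width: 59.1
gripper_force: 66.6
[-1.08  0.83  0.09]
```

```bash
python3 -m creep '[{"dx":0.0015,"dy":0.001,"dz":0,"rx":0,"ry":0,"rz":0,"grip":1},{"dx":0.003,"dy":0.002,"dz":0,"rx":0,"ry":0,"rz":0,"grip":1},{"dx":0.0045,"dy":0.003,"dz":0,"rx":0,"ry":0,"rz":0,"grip":1},{"dx":0.006,"dy":0.004,"dz":0,"rx":0,"ry":0,"rz":0,"grip":1},{"dx":0.006,"dy":0.004,"dz":0,"rx":0,"ry":0,"rz":0,"grip":1}]' && python3 -c '
from h import *
print(ctrl.read_state()["torque"])' &&  python3 -m creep '[{"dx":0.0015,"dy":0.001,"dz":0,"rx":0,"ry":0,"rz":0,"grip":1},{"dx":0.003,"dy":0.002,"dz":0,"rx":0,"ry":0,"rz":0,"grip":1},{"dx":0.0045,"dy":0.003,"dz":0,"rx":0,"ry":0,"rz":0,"grip":1},{"dx":0.005,"dy":0.004,"dz":0,"rx":0,"ry":0,"rz":0,"grip":1},{"dx":0.005,"dy":0.004,"dz":0,"rx":0,"ry":0,"rz":0,"grip":1}]'; python3 -c '
from h import *
print(ctrl.read_state()["torque"])'
```

```text
clock: 20.38
eef_pos: [650.5, 182.2, 114.7]
tool_rot: [-3.134, 0.005, 1.69]
force: [-9.8, -9.3, 15.3]
width: 59.3
gripper_force: 67.3
[-1.55  1.94  0.38]
clock: 21.0
eef_pos: [651.6, 182.3, 114.7]
tool_rot: [-3.132, 0.007, 1.689]
force: [-13.6, -13.1, 18.4]
width: 59.3
gripper_force: 67.6
[-2.01  2.35  0.53]
```

```bash
python3 -m creep '[{"dx":0,"dy":0,"dz":0.003,"rx":0,"ry":0,"rz":0,"grip":1},{"dx":0.001,"dy":0,"dz":0.005,"rx":0,"ry":0,"rz":0,"grip":1},{"dx":0.002,"dy":0,"dz":0.005,"rx":0,"ry":0,"rz":0,"grip":1},{"dx":0.003,"dy":0,"dz":0.005,"rx":0,"ry":0,"rz":0,"grip":1},{"dx":0.003,"dy":0,"dz":0.005,"rx":0,"ry":0,"rz":0,"grip":1}]' && python3 -c '
from h import *
print(ctrl.read_state()["torque"])' &&  python3 -m creep '[{"dx":0.0015,"dy":0,"dz":0,"rx":0,"ry":0,"rz":0,"grip":1},{"dx":0.003,"dy":0.0,"dz":0,"rx":0,"ry":0,"rz":0,"grip":1},{"dx":0.0045,"dy":0.0,"dz":0,"rx":0,"ry":0,"rz":0,"grip":1},{"dx":0.005,"dy":0.0,"dz":0,"rx":0,"ry":0,"rz":0,"grip":1},{"dx":0.005,"dy":0.0,"dz":0,"rx":0,"ry":0,"rz":0,"grip":1}]'; python3 -c '
from h import *
s=ctrl.read_state();print(s["torque"])
c=get_calibration("wrist");im=get_image("wrist");cv2.imwrite("pics/w12.png",im[:,:,::-1])
for n in("scene","side"): cv2.imwrite(f"pics/{n}12.png",get_image(n)[:,:,::-1])
np.save("w12.npy",c["world_from_camera"])'
```

```text
clock: 21.62
eef_pos: [653.3, 182.4, 114.9]
tool_rot: [-3.132, 0.007, 1.689]
force: [-7.1, -9.9, 5.9]
width: 59.3
gripper_force: 65.9
[-1.79  1.52  0.43]
clock: 22.25
eef_pos: [653.4, 182.5, 115.0]
tool_rot: [-3.128, 0.007, 1.69]
force: [-12.5, -10.7, 10.3]
width: 58.8
gripper_force: 66.7
[-1.86  2.37  0.45]
```

```bash
python3 -m creep '[{"dx":0,"dy":0.001,"dz":0,"rx":0,"ry":0,"rz":0.0005,"grip":1},{"dx":0.001,"dy":0.002,"dz":0,"rx":0,"ry":0,"rz":0.0012,"grip":1},{"dx":0.002,"dy":0.003,"dz":0.001,"rx":0,"ry":0,"rz":0.0012,"grip":1},{"dx":0.003,"dy":0.004,"dz":0.002,"rx":0,"ry":0,"rz":0.0012,"grip":1},{"dx":0.003,"dy":0.004,"dz":0.002,"rx":0,"ry":0,"rz":0.0012,"grip":1}]' && python3 -c '
from h import *
s=ctrl.read_state();print(s["torque"],s["tool_rot"])
c=get_calibration("wrist");im=get_image("wrist");cv2.imwrite("pics/w13.png",im[:,:,::-1])
g=cv2.cvtColor(im,cv2.COLOR_RGB2GRAY).astype(int)
yaw=np.radians(6.8);ex=np.array([np.cos(yaw),np.sin(yaw),0]);ey=np.array([-np.sin(yaw),np.cos(yaw),0])
C=np.array([678.,224.2,0])
def prof(base,dirv,ts,z):
    o=[]
    for t in ts:
        p=base+t*dirv;p[2]=z;u,v=proj(c,p);o.append(int(cv2.getRectSubPix(g.astype(np.float32),(1,1),(float(u),float(v)))[0,0]) if 0<=u<512 and 0<=v<384 else -1)
    return o
print("along ey -8..8, z143")
for d in(-5,-15,-30,-45,-55,-65,-80): print(d,prof(C+d*ex,ey,range(-9,10),143.))
print("along ey, z130")
for d in(5,-15,-45,-65,-80,-120): print(d,prof(C+d*ex,ey,range(-9,10),130.))
print("along ex, z148")
for d in(-10,-15,-20,-25,-30,-35): print(d,prof(C+d*ey,ex,range(-9,10),148.))
print("along ex, z115")
for d in(-3,-10,-20,-30): print(d,prof(C+d*ey,ex,range(-9,10),115.))
'
```

```text
clock: 23.02
eef_pos: [653.4, 182.5, 115.1]
tool_rot: [-3.125, 0.008, 1.693]
force: [-14.1, -12.3, 9.6]
width: 59.4
gripper_force: 66.5
[-2.24  2.78 -0.57] [-3.12  0.01  1.69]
along ey -8..8, z143
-5 [200, 198, 199, 102, 148, 201, 195, 197, 200, 152, 108, 111, 105, 133, 167, 182, 160, 91, 93]
-15 [119, 121, 121, 117, 160, 201, 197, 198, 202, 139, 107, 109, 102, 135, 167, 179, 182, 90, 94]
-30 [99, 97, 98, 93, 174, 197, 199, 203, 204, 145, 108, 109, 109, 162, 193, 203, 182, 90, 91]
-45 [153, 153, 149, 148, 205, 203, 202, 203, 204, 131, 108, 107, 109, 156, 193, 205, 183, 97, 94]
-55 [202, 204, 158, 102, 202, 203, 201, 203, 204, 120, 108, 106, 109, 157, 192, 202, 186, 94, 92]
-65 [42, 47, 45, 48, 46, 42, 47, 47, 48, 48, 43, 45, 26, 157, 196, 202, 190, 92, 94]
-80 [43, 39, 40, 43, 45, 40, 46, 42, 45, 42, 48, 44, 28, 164, 193, 199, 189, 91, 91]
along ey, z130
5 [167, 167, 166, 167, 166, 168, 167, 163, 169, 139, 147, 167, 178, 161, 100, 91, 93, 90, 91]
-15 [193, 201, 199, 196, 198, 186, 103, 108, 106, 99, 146, 166, 184, 179, 108, 93, 90, 91, 103]
-45 [207, 201, 203, 202, 203, 169, 105, 107
[... 611 characters left out ...]
 166, 169, 172]
-25 [195, 197, 199, 197, 198, 198, 196, 198, 197, 201, 96, 74, 69, 72, 75, 31, 22, 26, 22]
-30 [196, 197, 195, 198, 199, 196, 198, 198, 198, 206, 19, 9, 10, 75, 73, 74, 71, 77, 28]
-35 [111, 113, 111, 110, 108, 111, 115, 111, 109, 109, 11, 8, 11, 15, 76, 77, 60, 14, 20]
along ex, z115
-3 [131, 130, 131, 133, 127, 127, 132, 128, 127, 132, 130, 129, 132, 130, 130, 131, 127, 129, 130]
-10 [199, 198, 199, 198, 196, 200, 196, 201, 198, 200, 198, 197, 198, 199, 197, 198, 198, 171, 166]
-20 [119, 119, 122, 121, 118, 175, 200, 195, 200, 197, 199, 196, 198, 198, 198, 198, 195, 199, 192]
-30 [121, 123, 123, 121, 121, 177, 198, 197, 197, 200, 199, 200, 198, 199, 196, 196, 198, 198, 187]
```

Torque about z flips sign between +0.45 and −0.57, so the flush yaw lies between. I'll back off half the turn, remove the ~1° tool tilt and firm up the push a little.

```bash
python3 -m creep '[{"dx":0,"dy":0,"dz":0,"rx":-0.0008,"ry":-0.0004,"rz":-0.0003,"grip":1},{"dx":0.001,"dy":0.001,"dz":0,"rx":-0.0016,"ry":-0.0008,"rz":-0.0006,"grip":1},{"dx":0.002,"dy":0.002,"dz":0,"rx":-0.0025,"ry":-0.0012,"rz":-0.0006,"grip":1},{"dx":0.003,"dy":0.003,"dz":0,"rx":-0.0025,"ry":-0.0012,"rz":-0.0006,"grip":1},{"dx":0.003,"dy":0.003,"dz":0,"rx":-0.0025,"ry":-0.0012,"rz":-0.0006,"grip":1}]' && python3 -c '
from h import *
s=ctrl.read_state();print(s["torque"],s["tool_rot"])'
```

```text
clock: 23.7
eef_pos: [653.5, 182.1, 115.0]
tool_rot: [-3.128, 0.027, 1.691]
force: [-16.9, -15.2, 12.0]
width: 59.3
gripper_force: 67.1
[-2.55  3.43 -0.01] [-3.13  0.03  1.69]
```

Tilt about x went the wrong way: with yaw near 97° the reported roll and pitch map to world y and −x. I'll correct it.

```bash
python3 -m creep '[{"dx":0,"dy":0,"dz":0,"rx":0.001,"ry":-0.0006,"rz":0,"grip":1},{"dx":0,"dy":0,"dz":0,"rx":0.002,"ry":-0.0012,"rz":0,"grip":1},{"dx":0,"dy":0,"dz":0,"rx":0.003,"ry":-0.0018,"rz":0,"grip":1},{"dx":0,"dy":0,"dz":0,"rx":0.004,"ry":-0.0022,"rz":0,"grip":1},{"dx":0,"dy":0,"dz":0,"rx":0.004,"ry":-0.0022,"rz":0,"grip":1}]' && python3 -c '
from h import *
s=ctrl.read_state();print(s["torque"],s["tool_rot"])'
```

```text
clock: 24.32
eef_pos: [653.4, 182.5, 114.4]
tool_rot: [3.139, 0.004, 1.691]
force: [-14.5, -12.1, 9.1]
width: 59.2
gripper_force: 66.8
[-3.23  3.17 -0.16] [3.14 0.   1.69]
```

```bash
python3 -m creep '[{"dx":0.001,"dy":0.0015,"dz":0,"rx":0,"ry":0,"rz":0,"grip":1},{"dx":0.002,"dy":0.003,"dz":0,"rx":0,"ry":0,"rz":0,"grip":1},{"dx":0.003,"dy":0.0045,"dz":0,"rx":0.0002,"ry":-0.0002,"rz":-0.0001,"grip":1},{"dx":0.004,"dy":0.006,"dz":0,"rx":0.0004,"ry":-0.0004,"rz":-0.0002,"grip":1},{"dx":0.004,"dy":0.006,"dz":0,"rx":0.0004,"ry":-0.0004,"rz":-0.0002,"grip":1}]' && python3 -m creep '[{"dx":0,"dy":0,"dz":0,"rx":0,"ry":0,"rz":0,"grip":1},{"dx":0,"dy":0,"dz":0,"rx":0,"ry":0,"rz":0,"grip":1},{"dx":0,"dy":0,"dz":0,"rx":0,"ry":0,"rz":0,"grip":1},{"dx":0,"dy":0,"dz":0,"rx":0,"ry":0,"rz":0,"grip":1},{"dx":0,"dy":0,"dz":0,"rx":0,"ry":0,"rz":0,"grip":1}]' && python3 -c '
from h import *
s=ctrl.read_state();print(s["torque"],s["tool_rot"])
c=get_calibration("wrist");im=get_image("wrist");cv2.imwrite("pics/w14.png",im[:,:,::-1])
g=cv2.cvtColor(im,cv2.COLOR_RGB2GRAY).astype(np.float32)
yaw=np.radians(6.8);ex=np.array([np.cos(yaw),np.sin(yaw),0]);ey=np.array([-np.sin(yaw),np.cos(yaw),0])
C=np.array([678.,224.2,0])
def edge(base,d,z,thr,up):
    ts=np.arange(-4,5,.1);v=[]
    for t in ts:
        p=base+t*d;p[2]=z;u,w=proj(c,p);v.append(cv2.getRectSubPix(g,(1,1),(float(u),float(w)))[0,0])
    v=np.array(v);k=[i for i in range(1,len(ts)) if (v[i-1]<thr<=v[i] if up else v[i-1]>=thr>v[i])]
    return [round(float(ts[i]),1) for i in k[:2]]
print("wall edge z143",[edge(C+d*ex,ey,143.,160,False) for d in(-4,-12,-20,-30,-40,-50,-57)])
print("rail z130",[edge(C+d*ex,ey,130.,120,True) for d in(-4,-20,-40,-57,-65,-80,-100)])
for n in("scene","side"):
    im=get_image(n);print(n,[(b[0],b[1].round(1)) for b in blob(im,(105,150,60),(125,255,255)) if b[0][4]<1500],[(b[0],b[1].round(1)) for b in blob(im,(25,170,120),(33,255,255))])
cs=get_calibration("scene");print("expected cap px",proj(cs,np.array([653.0-.118*-67-0,180-74,143.])))'
```

```text
clock: 24.95
eef_pos: [653.5, 182.5, 114.5]
tool_rot: [3.14, 0.005, 1.69]
force: [-19.7, -17.6, 15.0]
width: 59.5
gripper_force: 67.2
clock: 25.58
eef_pos: [653.4, 182.5, 114.4]
tool_rot: [3.14, 0.005, 1.69]
force: [-19.5, -16.2, 14.5]
width: 59.4
gripper_force: 67.2
[-3.98  4.11  0.2 ] [3.14 0.01 1.69]
wall edge z143 [[-0.1], [-0.1], [-0.1], [-0.1], [-0.1], [-0.1], [-0.1]]
rail z130 [[0.5], [0.5], [0.6], [0.6], [0.6], [0.6], [0.6]]
scene [([291, 196, 13, 11, 90], array([296.5, 201. ]))] [([112, 246, 14, 13, 126], array([118.5, 252. ]))]
side [([285, 49, 13, 8, 58], array([291.2,  52.8]))] [([329, 142, 9, 6, 39], array([333.3, 144.6]))]
expected cap px [295.49 200.17]
```

The wall edge is parallel to the end rail all along its length. The cradle doesn't move under extra push (about 19 N and 16 N), and the tube's cap is where it should be. Handing in.

```bash
python3 -c '
from cell import ctrl
print(ctrl.finish_job())'
```

```text
the job is handed in; nothing more can be done
None
```

The blue-capped tube is lying in the cradle's groove. The gripper is holding the cradle flush in the corner at about 19 N against the side rail and 16 N against the end rail, and I handed the job in at about 26 s.

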